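# Square up a row of seal plates in the gang fixture and clamp it

## Robot

A 7-joint arm with a two-finger parallel gripper is mounted at the origin on a cart in front of the work surface, level with it; the furniture and walls round the work are solid. World frame = base frame: x ahead of the robot, y to its left, z up, the work surface at z = 0. Lengths are in m, angles in rad, forces in N, time in s.
With the tool pointing down it reaches from about 0.4 to 0.9 m from the base axis. Payload 5.5 kg.
Tool frame: the origin (TCP) lies on the centre line of the jaws, within the pads' length; the fingertips stand 8 mm ahead of it and the grasp point (between the pads) lies 11 mm behind it; z points along the fingers, y is the line along which they close (so a half turn about z gives the same grasp; the last joint's range is limited). The gripper opens to 92 mm and grips with 3 to 60 N. Pads are 19 mm wide; open, the fingers measure 130 mm over their backs; the gripper's body (75 mm by 190 mm) begins 47 mm behind the grasp point.
Start: joints at [-0.936, 0.501, -0.427, 1.55, 0.221, 1.138, -0.21], TCP at [0.236, 0.606, 0.235] pointing down, gripper open.
Joint ranges: [-2.88, 2.88], [-0.31, 2.03], [-1.54, 1.56], [0.2, 2.42], [-1.41, 4.55], [0.19, 2.02], [-2.57, 2.57]. Speed limits (rad/s): [2.57, 2.57, 3.14, 3.14, 3.14, 3.14, 3.14].

## Interface

Orientations are given as a unit quaternion [w, x, y, z].
In Python, from plant import bot, eyes gives the robot as it stands.
- The arm moves only by the shell command python3 -m creep 'ROWS' [OPENING] [FORCE]. ROWS is 1 to 20 rows, parted by semicolons, with the numbers parted by commas; each row has 6 numbers: dx, dy, dz in normalised numbers (1 is 600 mm), then a rotation vector rx, ry, rz in normalised numbers (1 is 2 pi rad); each row is the pose to reach, as a shift and turn from the pose commanded when the command began, along the tool's axes at that moment; what a row does not reach only later rows make up. A row lasts 1/10 s, in which the tool goes at most 0.05 m and 0.15 rad, less where a joint would pass 70% of its speed; a pose out of reach is approached as far as the arm can. OPENING is the finger opening in m, set as the command begins (- or left out keeps the last). The fingers move at their own pace and stop on an object; FORCE is the grip in N (left out, the last holds). Time passes only in rows, so rows that do not move let the fingers close. It prints the time, the measured TCP pose, the force, the opening and the grip force at its end. Input that does not fit is refused with a message, and nothing moves.
- bot.observe(): the state, without advancing time (a new reading comes with each control period).
- eyes.read_camera(name): name is "scene" or "top"; returns the picture (400x640x3 uint8, blue, green, red); there is no depth.
- eyes.camera_info(name): a dict with "vfov" (degrees; the focal length in pixels is half the picture's height over the tangent of half this angle, whatever the lens; pixels are square), "cx", "cy" (the principal point, pixels), "R" (3x3) and "t" (3): a world point X has camera coordinates R X + t. Camera axes: x right, y down, z forward; pixel columns grow to the right and rows downward; lengths in m; the calibration is good to about 2 mm. A picture is of the moment at which its call begins. camera_info takes no time and is no camera call.
- bot.close_job(): hands the job in; it is judged then, once.
The state is a dict: "time_s": time; "q": joint angles; "qvel": joint speeds; "joint_efforts": joint torques, N m; "ee_pos": TCP position; "tcp_rot": TCP orientation; "contact_force": force on the tool from outside, world axes, zero at the start; "moment": the same for the moment, N m; "finger_gap": finger opening in m; "gripper_force": force on a finger pad.
Only numpy, scipy, OpenCV 4.12 (cv2) and the standard library are available. Lean on these libraries where they do the work, as an engineer would, in place of code of your own. Each camera call takes 0.05 s, during which the arm holds its last target. There are 200 camera calls.

## Task

Use the straightedge to push the four loose seal plates on the gang fixture back against its fence all together, and press the row firmly home for a moment with 15 to 20 N, never more than 25 N on the fence, so that every plate bears on it; do not touch the plates with the gripper itself. Stand the straightedge back on the bench, clear of the fixture, then throw the clamp lever fully over so that the plunger clamps the row, still straight along the fence, against the end stop. Leave the loose tools and parts round about where they are.

Things in the scene. Friction and masses are not known exactly. Their poses are not given: they have to be found in the camera images.
- gang_fixture: steel fixture plate bolted to the bench, 180 (x) x 450 (y) x 12 mm thick. Origin: centre of its underside on the bench; x points away from the robot to the fence, y to the left along the row, z up. Fixture coordinates below are in this frame, in mm. The lever clamp on its right end covers y = -219 to -126, x = 5 to 46; its lever pushes the plunger along +y.
- end_stop (a point): middle of the foot of the end stop's face that looks at the row (fixture x = 28, y = 165, z = 12 mm); the stop is a steel block 36 mm long in x, 22 thick in y, 16 high, at the left end of the row
- plunger_tip (a point): centre of the flat face of the clamp's plunger (sprung rubber nose 30 mm wide, 10 high), 6.5 mm above the fixture plate's top at fixture x = 25.5, y = -126 when open. Closing the lever moves it 46 mm towards the end stop, so that it closes the gaps of a row at the fence and holds it with about 6 N
- back_rail: dark steel bar along the fixture's far side with an adjustable fence in front: a bright steel strip 288 long (y), 9 wide, 13 mm high on three jack screws, locked parallel to it at an unreported setting: its face stands 0 to 15 mm in front (-x) of this origin; feel for it. Origin: at the plate's top, fixture x = 64, y = 14, z = 12; axes as the fixture's.
- straightedge: loose T-shaped straightedge standing on the bench between robot and fixture: aluminium blade 24 (x) x 280 (y) x 14 mm (z), across its middle a black hand grip 20 mm thick (y), from x = +9 to -57, 42 high. Origin: centre of the blade's underside; x points from grip to blade's pushing face at x = +12. 0.26 to 0.43 kg. Pushing, hold it some 3 mm clear of the fixture plate.
- grip (a point): the place to hold the straightedge's grip: middle of its rear part, 30 mm behind the blade's middle and 32 mm above the underside; pinch it across its 20 mm thickness (y). Of the push felt at the wrist 3 to 10 N go into drag of the plates on the fixture plate, the rest reaches the fence
- plate_1: loose turned steel seal plate, a flat round disc 62 mm across with a 6 mm thick rim and a low hub (10 mm high over all), about 0.11 kg, lying hub up on the fixture plate; number 1 of 4 in the row counted from the end stop (left) to the clamp (right). Origin: centre of its underside. At the start its edge is 10 to 60 mm short of the fence and neighbours are 3 to 11 mm apart.
- plate_2: loose turned steel seal plate, a flat round disc 62 mm across with a 6 mm thick rim and a low hub (10 mm high over all), about 0.11 kg, lying hub up on the fixture plate; number 2 of 4 in the row counted from the end stop (left) to the clamp (right). Origin: centre of its underside. At the start its edge is 10 to 60 mm short of the fence and neighbours are 3 to 11 mm apart.
- plate_3: loose turned steel seal plate, a flat round disc 62 mm across with a 6 mm thick rim and a low hub (10 mm high over all), about 0.11 kg, lying hub up on the fixture plate; number 3 of 4 in the row counted from the end stop (left) to the clamp (right). Origin: centre of its underside. At the start its edge is 10 to 60 mm short of the fence and neighbours are 3 to 11 mm apart.
- plate_4: loose turned steel seal plate, a flat round disc 62 mm across with a 6 mm thick rim and a low hub (10 mm high over all), about 0.11 kg, lying hub up on the fixture plate; number 4 of 4 in the row counted from the end stop (left) to the clamp (right). Origin: centre of its underside. At the start its edge is 10 to 60 mm short of the fence and neighbours are 3 to 11 mm apart.
- clamp_lever (a joint): angle of the clamp lever, rad: 0 (open) leans 50 degrees from upright to the right, away from the row (fixture -y); it swings in the fixture's y-z plane, up and over towards the row; 1.4 is its stop, fully closed, 30 degrees past upright. Hinge friction 0.3 N m: it stays where it is left; 4 to 7 N on the grip move it. It starts between 0 and 0.08.
- lever_pivot (a point): hinge axis of the lever (fixture x = 25.5, y = -186, z = 44 mm); the axis runs along fixture x
- lever_end (a point): outer end of the lever, 100 mm from the pivot; a round black grip 12 mm thick covers the outer 52 mm, below it a 14 x 12 mm metal arm
- dial_gauge: dial gauge lying on the bench left of the work, 108 x 56 x 18 mm, not to be moved; origin: centre of its underside
- wrench_13: combination wrench lying on the bench right of the straightedge, 186 x 29 x 8 mm, not to be moved; origin: centre of its underside
- cap_screw_1: black cap screw, 13 mm head, 36 mm tall, standing on its head on the left front corner of the fixture plate, not to be moved; origin: centre of its underside

How it is judged:
By the outcome, as a careful person would: the job done as asked, in the order asked, and still so for the second after the job is handed in, with the robot touching nothing.
It also fails if it takes over 72 s, if anything falls off the work surface, if the arm or the gripper's body presses on something with over 40 N, if the wrist force passes 120 N, or if a joint passes its speed limit or range.

## Working session

There is one attempt and no reset: what is moved stays moved. The work goes in short steps, Python scripts to look and compute and a shell command to move; the robot and the scene stay as the last step left them, time stands still between calls to the robot, and variables do not carry over. Pictures are saved under pics/ and viewed, at most 10 in all, crops included, and the job is handed in when it is done.

```bash
ls; mkdir -p pics; cat > h.py <<'E'
import numpy as np, cv2
from plant import bot, eyes
def K(n):
    c=eyes.camera_info(n); f=200/np.tan(np.radians(c["vfov"])/2)
    return f,c["cx"],c["cy"],np.array(c["R"]),np.array(c["t"])
def proj(n,X):
    f,cx,cy,R,t=K(n); p=R@np.array(X)+t; return np.array([f*p[0]/p[2]+cx,f*p[1]/p[2]+cy])
def ray(n,u,v):
    f,cx,cy,R,t=K(n); d=R.T@np.array([(u-cx)/f,(v-cy)/f,1]); return -R.T@t,d/np.linalg.norm(d)
def onz(n,u,v,z):
    o,d=ray(n,u,v); return o+d*(z-o[2])/d[2]
def two(a,b):
    (o1,d1),(o2,d2)=ray("scene",*a),ray("top",*b)
    s=np.linalg.lstsq(np.c_[d1,-d2],o2-o1,rcond=None)[0]
    p,q=o1+s[0]*d1,o2+s[1]*d2; return (p+q)/2,np.linalg.norm(p-q)
E
python3 - <<'E'
from h import *
for n in("scene","top"):
    i=eyes.read_camera(n); cv2.imwrite(f"pics/{n}0.png",i); print(n,eyes.camera_info(n))
s=bot.observe(); print(s)
E
```

```text
pics
scene {'vfov': 56.22334895957704, 'cx': 317.4212673526261, 'cy': 204.30372134017014, 'R': array([[ 0.74905271, -0.66233998,  0.01502613],
       [-0.44272797, -0.51730457, -0.73238509],
       [ 0.49286102,  0.54194255, -0.68072483]]), 't': array([-0.36730637,  0.38829304,  0.83745677])}
top {'vfov': 45.019476841448125, 'cx': 317.458363114673, 'cy': 200.0280537329369, 'R': array([[ 0.00441827, -0.99988974, -0.0141772 ],
       [-0.99665658, -0.00324643, -0.08164019],
       [ 0.08158516,  0.01449051, -0.99656103]]), 't': array([0.11079136, 0.54833063, 1.26080403])}
{'time_s': 0.1, 'q': array([-0.93576513,  0.50178561, -0.42681067,  1.55133233,  0.22082732,
        1.13827777, -0.21031602]), 'qvel': array([ 0.00103105, -0.00252245, -0.00086628, -0.00272707, -0.00033551,
        0.00111843, -0.00105248]), 'joint_efforts': array([-1.14960378e-02, -5.67877686e+01, -5.83870679e+00, -2.79920053e+01,
       -6.89702528e-02,  2.40979891e-02,  6.15408635e-05]), 'ee_pos': array([0.23597993, 0.60500138, 0.23376802]), 'tcp_rot': array([-1.86988252e-04,  1.84824762e-01,  9.82771106e-01, -8.51700420e-04]), 'contact_force': array([ 0.45299498, -0.12202024, -0.24233109]), 'moment': array([-0.05143569, -0.02687785,  0.05699852]), 'gripper_force': 0.0, 'finger_gap': 0.09162042053120778}
```

View pics/scene0.png

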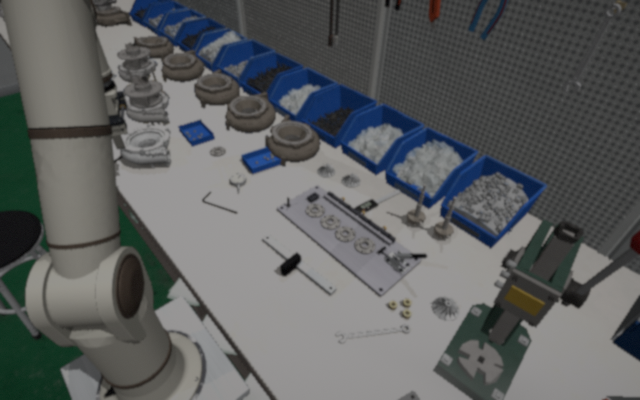

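View pics/top0.png

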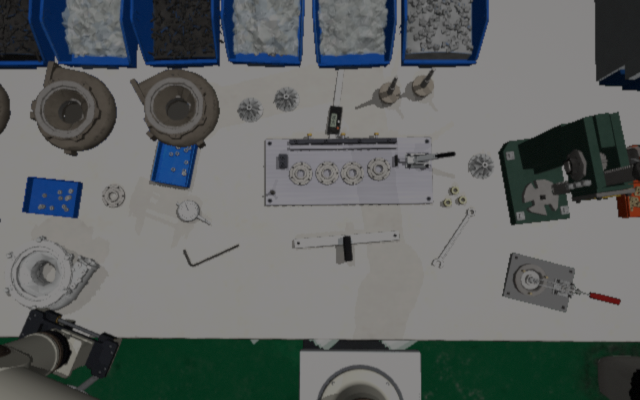

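```bash
python3 - <<'E'
from h import *
t=cv2.imread("pics/top0.png")[120:270,255:455]; s=cv2.imread("pics/scene0.png")[180:300,255:435]
a=cv2.resize(cv2.convertScaleAbs(t,alpha=1.5),None,fx=4,fy=4,interpolation=cv2.INTER_CUBIC); b=cv2.resize(cv2.convertScaleAbs(s,alpha=1.5),None,fx=4.4,fy=4.4,interpolation=cv2.INTER_CUBIC)
cv2.imwrite("pics/t1.png",a); cv2.imwrite("pics/s1.png",b)
for p in[(265,138),(432,137),(432,205),(265,206)]: print(onz("top",*p,.012))
for p in[(293,244),(399,237)]: print(onz("top",*p,.014))
print(onz("top",347,240,.042),onz("top",347,259,.042))
E
```

```text
[0.71742683 0.25633102 0.012     ]
[ 0.72080307 -0.1958969   0.012     ]
[ 0.53648377 -0.1931514   0.012     ]
[0.53226999 0.25386681 0.012     ]
[0.43100967 0.17761887 0.014     ]
[ 0.45081149 -0.10405375  0.014     ]
[0.44227624 0.03529941 0.042     ] [0.39317171 0.03532766 0.042     ]
```

View pics/t1.png

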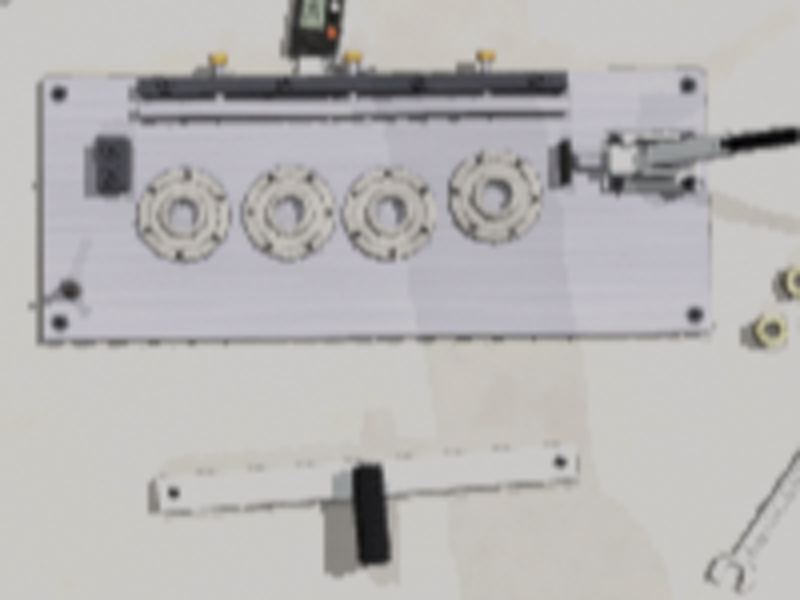

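View pics/s1.png

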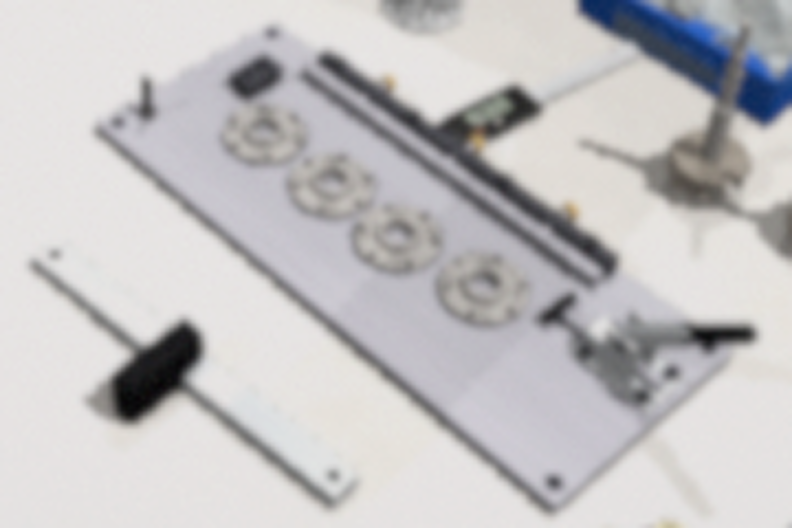

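```bash
cat > m.py <<'E'
from h import *
T=lambda u,v:(255+(u+.5)/4-.5,120+(v+.5)/4-.5)
S=lambda u,v:(255+(u+.5)/4.4-.5,180+(v+.5)/4.4-.5)
np.set_printoptions(precision=4,suppress=True)
E
python3 - <<'E'
from m import *
print("holes L,R",two(S(55,255),T(173,492)),two(S(333,475),T(560,462)))
print("grip far/near",two(S(187,328),T(368,465)),two(S(120,382),T(374,563)))
print("lever",two(S(753,333),T(801,132)))
# fixture: screws near corners, two views
for a,b in[((118,122),(60,322)),((272,32),(59,94)),((553,482),(695,315)),((672,372),(687,187))]: print("scr",two(S(*a),T(*b)))
c=[onz("top",*T(*p),.012) for p in[(40,78),(707,68),(708,332),(40,342)]]; print("corn",*c,sum(c)/4)
print("blade",*[onz("top",*T(*p),.014)[:2] for p in[(152,482),(577,446),(577,480),(152,513)]])
print("grip top",*[onz("top",*T(*p),.042)[:2] for p in[(353,466),(382,463),(388,562),(360,565)]])
print("plates",*[onz("top",*T(*p),.018)[:2] for p in[(183,214),(289,213),(390,213),(495,197)]])
print("fence face",*[onz("top",*T(*p),.018)[:2] for p in[(140,120),(562,113)]])
print("stop",onz("top",*T(131,165),.028),"tip",onz("top",*T(555,165),.0185))
E
```

```text
holes L,R (array([0.4341, 0.1651, 0.014 ]), np.float64(0.001489730810800993)) (array([ 0.4553, -0.0919,  0.0159]), np.float64(0.0009406880538653995))
grip far/near (array([0.4506, 0.0379, 0.04  ]), np.float64(0.005779427450839885)) (array([0.3894, 0.0325, 0.0409]), np.float64(0.00043683863521231883))
lever (array([ 0.6588, -0.2281,  0.1145]), np.float64(0.001957809890362296))
scr (array([0.5472, 0.2417, 0.0151]), np.float64(0.0015522326532371124))
scr (array([0.702 , 0.2441, 0.0164]), np.float64(0.00112931852216019))
scr (array([ 0.5536, -0.1828,  0.0149]), np.float64(0.0010253644259194848))
scr (array([ 0.6436, -0.1811,  0.0435]), np.float64(0.02196212595970494))
corn [0.7143 0.2573 0.012 ] [ 0.7218 -0.1942  0.012 ] [ 0.5428 -0.1922  0.012 ] [0.5346 0.2549 0.012 ] [0.6284 0.0314 0.012 ]
blade [0.4413 0.1787] [ 0.4664 -0.1039] [ 0.4439 -0.1037] [0.4207 0.1785]
grip top [0.4523 0.046 ] [0.4543 0.0272] [0.3903 0.0233] [0.3883 0.0415]
plates [0.6207 0.1592] [0.6215 0.088 ] [0.6217 0.0203] [ 0.6327 -0.05  ]
fence face [0.6845 0.1886] [ 0.6897 -0.0953]
stop [0.6522 0.1936 0.028 ] tip [ 0.6543 -0.0902  0.0185]
```

```bash
cat > d.py <<'E'
import sys
from h import *
from scipy.spatial.transform import Rotation as Ro
np.set_printoptions(precision=4,suppress=True)
# usage: d.py x y z yaw : shift and turn in tool axes to reach the downward pose
s=bot.observe(); w,x,y,z=s["tcp_rot"]; R=Ro.from_quat([x,y,z,w])
X=np.array([float(a) for a in sys.argv[1:4]]); ya=float(sys.argv[4])
G=Ro.from_euler("z",ya)*Ro.from_matrix(np.diag([-1.,1,-1]))
print("t",s["time_s"],"pos",s["ee_pos"],"F",s["contact_force"],"M",s["moment"],"gap",s["finger_gap"])
print("delta",R.inv().apply(X-s["ee_pos"]),"rot",(R.inv()*G).as_rotvec(),"q",s["q"])
E
python3 d.py .4138 .0345 .14 .084
```

```text
t 0.1 pos [0.236  0.605  0.2338] F [ 0.453  -0.122  -0.2423] M [-0.0514 -0.0269  0.057 ] gap 0.09162042053120778
delta [-0.3729 -0.4668  0.0946] rot [-0.0017 -0.0004 -0.4558] q [-0.9358  0.5018 -0.4268  1.5513  0.2208  1.1383 -0.2103]
```

Careful with the scale: shifts go in shares of 600 mm and turns go in shares of 2 pi rad. That gives: -0.467 m / 0.6 = -0.7783, 0.05 m / 0.6 = 0.0833, -0.456 rad / 6.2832 = -0.0726.

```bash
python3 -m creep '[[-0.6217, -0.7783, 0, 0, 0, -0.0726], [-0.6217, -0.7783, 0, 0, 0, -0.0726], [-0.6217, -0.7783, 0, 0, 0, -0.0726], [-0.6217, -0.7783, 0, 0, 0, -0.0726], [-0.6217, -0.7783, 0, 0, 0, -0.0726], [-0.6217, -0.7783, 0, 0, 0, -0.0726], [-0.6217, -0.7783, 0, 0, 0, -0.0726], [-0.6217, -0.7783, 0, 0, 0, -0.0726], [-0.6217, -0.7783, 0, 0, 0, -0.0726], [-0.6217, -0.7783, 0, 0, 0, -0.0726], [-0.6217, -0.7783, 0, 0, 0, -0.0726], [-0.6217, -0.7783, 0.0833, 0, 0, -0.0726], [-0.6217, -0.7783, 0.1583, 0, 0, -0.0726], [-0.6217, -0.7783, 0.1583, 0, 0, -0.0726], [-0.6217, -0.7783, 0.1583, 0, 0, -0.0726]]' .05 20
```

```text
refused: ROWS must be rows parted by semicolons, with the numbers parted by commas. Nothing was moved.
```

Wrong form. The message asks for rows parted by semicolons, with the numbers parted by commas, so I'll send the same numbers that way.

```bash
python3 -m creep '-0.6217,-0.7783,0,0,0,-0.0726;-0.6217,-0.7783,0,0,0,-0.0726;-0.6217,-0.7783,0,0,0,-0.0726;-0.6217,-0.7783,0,0,0,-0.0726;-0.6217,-0.7783,0,0,0,-0.0726;-0.6217,-0.7783,0,0,0,-0.0726;-0.6217,-0.7783,0,0,0,-0.0726;-0.6217,-0.7783,0,0,0,-0.0726;-0.6217,-0.7783,0,0,0,-0.0726;-0.6217,-0.7783,0,0,0,-0.0726;-0.6217,-0.7783,0,0,0,-0.0726;-0.6217,-0.7783,0.0833,0,0,-0.0726;-0.6217,-0.7783,0.1583,0,0,-0.0726;-0.6217,-0.7783,0.1583,0,0,-0.0726;-0.6217,-0.7783,0.1583,0,0,-0.0726' .05 20; python3 d.py .4138 .0345 .021 .084
```

```text
time_s: 1.6
ee_pos: [0.412, 0.0351, 0.1383]
tcp_rot: [-0.003, -0.042, 0.999, 0.0]
contact_force: [0.1, 0.2, 0.7]
finger_gap: 0.0502
gripper_force: 0.0
t 1.6 pos [0.412  0.0351 0.1383] F [0.1441 0.2117 0.7369] M [-0.0191 -0.0213 -0.0592] gap 0.05015600046650951
delta [-0.0024 -0.0008  0.1173] rot [ 0.0004 -0.0054  0.0001] q [ 0.0085  0.2009 -0.173   2.2041  0.0494  0.7454  1.4572]
```

Converted, 0.117 m / 0.6 = 0.195, 0.105 m / 0.6 = 0.175.

```bash
python3 -m creep '-0.0033,-0.0017,0.0667,0,0,0;-0.0033,-0.0017,0.1333,0,0,0;-0.0033,-0.0017,0.175,0,0,0;-0.0033,-0.0017,0.195,0,0,0;-0.0033,-0.0017,0.195,0,0,0;-0.0033,-0.0017,0.195,0,0,0'; python3 -m creep '0,0,0,0,0,0;0,0,0,0,0,0;0,0,0,0,0,0;0,0,0,0,0,0;0,0,0,0,0,0;0,0,0,0,0,0' 0.01 50; python3 d.py .4138 .0345 .046 .017; python3 - <<'E'
from h import *
i=eyes.read_camera("top")[190:280,270:430]; j=eyes.read_camera("scene")[200:310,235:375]
cv2.imwrite("pics/g.png",np.hstack([cv2.resize(i,(400,225)),cv2.resize(j,(286,225))]))
E
```

```text
time_s: 2.2
ee_pos: [0.4174, 0.035, 0.0241]
tcp_rot: [0.001, -0.043, 0.999, 0.0]
contact_force: [-0.0, 0.7, 1.2]
finger_gap: 0.0498
gripper_force: 0.0
time_s: 2.8
ee_pos: [0.4163, 0.0339, 0.0231]
tcp_rot: [0.0, -0.042, 0.999, -0.0]
contact_force: [-1.0, -1.4, 7.0]
finger_gap: 0.0194
gripper_force: 50.0
t 2.8 pos [0.4163 0.0339 0.0231] F [-0.9971 -1.4151  7.0266] M [-0.2331  0.2725 -0.0105] gap 0.019400817782944075
delta [ 0.0025  0.0008 -0.0229] rot [-0.0002  0.0004  0.0668] q [-0.031   0.4428 -0.1316  2.2559  0.1305  0.4492  1.3869]
```

View pics/g.png

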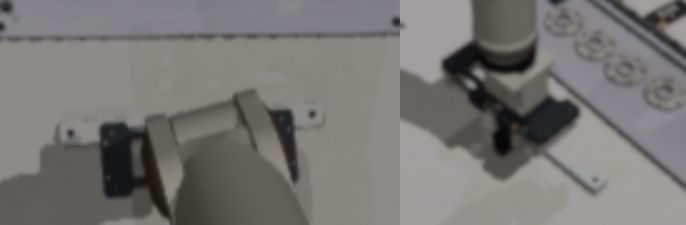

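Converted, -0.025 m / 0.6 = -0.0417, -0.01 m / 0.6 = -0.0167, 0.067 rad / 6.2832 = 0.0107.

```bash
python3 -m creep '0,0,-0.0167,0,0,0;0,0,-0.0417,0,0,0;0,0,-0.0417,0,0,0.0048;0,0,-0.0417,0,0,0.0107;0,0,-0.0417,0,0,0.0107;0,0,-0.0417,0,0,0.0107;0,0,-0.0417,0,0,0.0107'; python3 d.py .515 .0535 .0381 .017
```

```text
time_s: 3.6
ee_pos: [0.4157, 0.0342, 0.0474]
tcp_rot: [-0.0, -0.009, 1.0, -0.0]
contact_force: [-0.1, 0.8, -4.2]
finger_gap: 0.0198
gripper_force: 50.0
t 3.6 pos [0.4157 0.0342 0.0474] F [-0.0857  0.8034 -4.1765] M [0.0488 0.0262 0.0509] gap 0.019768906439497316
delta [-0.0996  0.0175  0.0092] rot [-0.     -0.0008  0.0007] q [-0.0322  0.3873 -0.1303  2.2505  0.1006  0.5097  1.3477]
```

Converted, -0.115 m / 0.6 = -0.1917, -0.09 m / 0.6 = -0.15.

```bash
python3 -m creep '-0.05,0.0292,0,0,0,0;-0.1,0.0292,0,0,0,0;-0.15,0.0292,0,0,0,0;-0.1917,0.0292,0,0,0,0;-0.1917,0.0292,0.0083,0,0,0;-0.1917,0.0292,0.015,0,0,0;-0.1917,0.0292,0.015,0,0,0;-0.1917,0.0292,0.015,0,0,0;-0.1917,0.0292,0.015,0,0,0'; python3 d.py .60 .0535 .0381 .017;  python3 - <<'E'
from h import *
i=eyes.read_camera("top")[120:230,260:440]; j=eyes.read_camera("scene")[180:300,255:435]
cv2.imwrite("pics/p.png",np.hstack([cv2.resize(i,(396,242)),cv2.resize(j,(363,242))]))
E
```

```text
time_s: 4.5
ee_pos: [0.53, 0.0537, 0.0387]
tcp_rot: [-0.0, -0.009, 1.0, -0.0]
contact_force: [0.2, 0.5, -2.8]
finger_gap: 0.0197
gripper_force: 50.0
t 4.5 pos [0.53   0.0537 0.0387] F [ 0.18    0.5119 -2.7751] M [0.0347 0.0866 0.0239] gap 0.01969062234019206
delta [-0.07   -0.0014  0.0006] rot [-0.     -0.0006  0.0005] q [-0.0543  0.5466 -0.1198  1.9818  0.1071  0.6197  1.3442]
```

View pics/p.png

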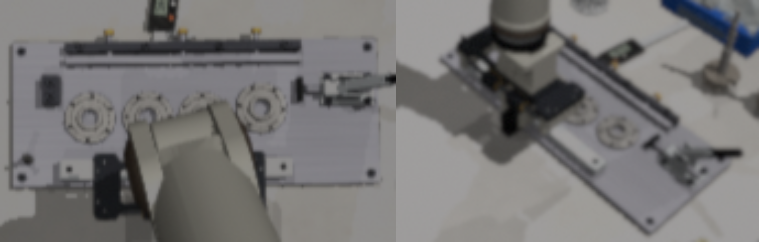

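Converted, -0.032 m / 0.6 = -0.0533, -0.028 m / 0.6 = -0.0467.

```bash
python3 -m creep '-0.01,0,0,0,0,0;-0.02,0,0,0,0,0;-0.03,0,0,0,0,0;-0.0383,0,0,0,0,0;-0.0467,0,0,0,0,0;-0.0533,0,0,0,0,0'; python3 -m creep '-0.005,0,0,0,0,0;-0.01,0,0,0,0,0;-0.015,0,0,0,0,0;-0.02,0,0,0,0,0'; python3 d.py .60 .0535 .0381 .017
```

```text
time_s: 5.2
ee_pos: [0.5617, 0.0543, 0.0382]
tcp_rot: [-0.001, -0.009, 1.0, -0.0]
contact_force: [-5.5, -0.5, -0.3]
finger_gap: 0.0195
gripper_force: 50.0
time_s: 5.6
ee_pos: [0.5736, 0.0543, 0.0383]
tcp_rot: [-0.001, -0.009, 1.0, -0.0]
contact_force: [-4.6, 1.3, -0.5]
finger_gap: 0.0197
gripper_force: 50.0
t 5.6 pos [0.5736 0.0543 0.0383] F [-4.6068  1.308  -0.4986] M [0.0787 1.2814 0.0414] gap 0.019728876933775043
delta [-0.0264 -0.0013  0.0001] rot [-0.0002 -0.0027  0.0001] q [-0.0496  0.6031 -0.1173  1.8719  0.1062  0.6752  1.3583]
```

```bash
for i in 1 2 3; do python3 -m creep '-0.0033,0,0,0,0,0;-0.005,0,0,0,0,0' | grep -E "pos|contact"; done
```

```text
ee_pos: [0.5778, 0.0544, 0.0383]
contact_force: [-2.0, -0.4, -4.4]
ee_pos: [0.581, 0.0545, 0.0385]
contact_force: [-2.0, -0.5, -5.1]
ee_pos: [0.584, 0.0546, 0.0387]
contact_force: [-2.5, 0.6, -4.7]
```

Converted, -0.001 m / 0.6 = -0.0017, -0.0005 m / 0.6 = -0.0008.

```bash
for i in 1 2 3 4; do python3 -m creep '-0.0008,0,0,0,0,0;-0.0017,0,0,0,0,0' | grep -E "pos|contact"; done
```

```text
ee_pos: [0.5846, 0.0546, 0.0387]
contact_force: [-3.3, -0.7, -4.3]
ee_pos: [0.5856, 0.0546, 0.0387]
contact_force: [-2.3, -0.4, -4.2]
ee_pos: [0.5859, 0.0546, 0.0387]
contact_force: [-6.9, -0.3, 0.1]
ee_pos: [0.586, 0.0547, 0.0387]
contact_force: [-8.5, -0.2, 2.6]
```

Converted, -0.001 m / 0.6 = -0.0017, -0.0005 m / 0.6 = -0.0008.

```bash
for i in 1 2; do python3 -m creep '-0.0008,0,0,0,0,0;-0.0017,0,0,0,0,0;-0.0017,0,0,0,0,0' | grep -E "pos|rot|contact"; done; python3 d.py .6 .0535 .0381 .017
```

```text
ee_pos: [0.5861, 0.0547, 0.0386]
tcp_rot: [-0.003, -0.009, 1.0, -0.0]
contact_force: [-10.6, -0.5, 4.1]
ee_pos: [0.5861, 0.0547, 0.0385]
tcp_rot: [-0.003, -0.009, 1.0, -0.0]
contact_force: [-12.0, -0.3, 6.6]
t 7.6 pos [0.5861 0.0547 0.0385] F [-11.9613  -0.3088   6.6027] M [-0.0689  2.7558 -0.0874] gap 0.01965900316035539
delta [-0.0139 -0.0014  0.0004] rot [-0.0006 -0.0069  0.0004] q [-0.0486  0.6208 -0.1171  1.836   0.1055  0.6978  1.3629]
```

Converted, -0.001 m / 0.6 = -0.0017, -0.0005 m / 0.6 = -0.0008, -0.008 rad / 6.2832 = -0.0013.

```bash
python3 -m creep '0,0,-0.0008,0,-0.0006,0;0,0,-0.0017,0,-0.0013,0;0,0,-0.0017,0,-0.0013,0' | grep -E "pos|rot|contact";python3 d.py .6 .0535 .0381 .017
```

```text
ee_pos: [0.586, 0.0547, 0.0385]
tcp_rot: [0.001, -0.009, 1.0, -0.0]
contact_force: [-8.5, 0.3, -3.3]
t 7.9 pos [0.586  0.0547 0.0385] F [-8.5322  0.3306 -3.3133] M [ 0.0167  2.175  -0.098 ] gap 0.019483836108687418
delta [-0.014  -0.0014  0.0004] rot [-0.0005  0.0011  0.0005] q [-0.0495  0.617  -0.1161  1.8436  0.107   0.6858  1.361 ]
```

Converted, -0.002 m / 0.6 = -0.0033, -0.0004 m / 0.6 = -0.0007, -0.005 rad / 6.2832 = -0.0008.

```bash
python3 -m creep '-0.0017,0,-0.0007,0,-0.0003,0;-0.0033,0,-0.0013,0,-0.0008,0;-0.0033,0,-0.0013,0,-0.0008,0' | grep -E "pos|contact"; python3 -m creep '-0.0008,0,-0.0007,0,-0.0003,0;-0.0017,0,-0.001,0,-0.0006,0;-0.0017,0,-0.001,0,-0.0006,0' | grep -E "pos|rot|contact";python3 d.py .6 .0535 .0381 .017
```

```text
ee_pos: [0.5861, 0.0546, 0.0385]
contact_force: [-11.2, 1.1, -3.4]
ee_pos: [0.5861, 0.0545, 0.0385]
tcp_rot: [0.002, -0.009, 1.0, -0.0]
contact_force: [-12.0, 0.4, -6.1]
t 8.5 pos [0.5861 0.0545 0.0385] F [-12.0102   0.394   -6.1013] M [ 0.1192  3.0676 -0.0721] gap 0.019692734454539215
delta [-0.0139 -0.0013  0.0005] rot [-0.001   0.0037  0.0006] q [-0.0503  0.6158 -0.1154  1.8458  0.108   0.6824  1.3601]
```

Converted, -0.002 m / 0.6 = -0.0033, -0.001 m / 0.6 = -0.0017, -0.001 rad / 6.2832 = -0.0002.

```bash
python3 -m creep '-0.0017,0,0,0,0,0;-0.0033,0,0,0,-0.0002,0;-0.0033,0,0,0,-0.0002,0' | grep -E "pos|contact"; python3 -m creep '-0.0017,0,0,0,-0.0002,0;-0.0033,0,-0.0005,0,-0.0005,0;-0.0033,0,-0.0005,0,-0.0005,0' | grep -E "pos|rot|contact";python3 d.py .6 .0535 .0381 .017
```

```text
ee_pos: [0.5863, 0.0545, 0.0385]
contact_force: [-16.8, -0.4, 1.9]
ee_pos: [0.5863, 0.0545, 0.0385]
tcp_rot: [0.0, -0.009, 1.0, -0.001]
contact_force: [-22.4, -0.2, 4.7]
t 9.1 pos [0.5863 0.0545 0.0385] F [-22.4404  -0.189    4.6829] M [ 0.0863  5.0684 -0.067 ] gap 0.019800222204277948
delta [-0.0137 -0.0012  0.0004] rot [-0.0017  0.0004  0.0007] q [-0.0505  0.6177 -0.1153  1.8422  0.1079  0.6875  1.3603]
```

```bash
for i in 1 2 3; do python3 -m creep '0,0,0,0,0,0;0,0,0,0,0,0' | grep -E "contact"; done
```

```text
contact_force: [-21.4, -0.1, 3.8]
contact_force: [-21.2, 0.4, 4.1]
contact_force: [-20.8, -0.2, 4.2]
```

Converted, -0.001 m / 0.6 = -0.0017, -0.0008 m / 0.6 = -0.0013, -0.004 rad / 6.2832 = -0.0006.

```bash
python3 -m creep '0,0,-0.0008,0,-0.0006,0;-0.0008,0,-0.0013,0,-0.0011,0;-0.0017,0,-0.0013,0,-0.0011,0' | grep -E "pos|contact"; for i in 1 2; do python3 -m creep '0,0,0,0,0,0' | grep -E "contact"; done
```

```text
ee_pos: [0.5863, 0.0545, 0.0384]
contact_force: [-21.8, 0.8, 0.9]
contact_force: [-21.3, -0.6, -0.4]
contact_force: [-21.9, 0.8, -0.2]
```

```bash
for i in 1 2; do python3 -m creep '0,0,0,0,0,0;0,0,0,0,0,0;0,0,0,0,0,0;0,0,0,0,0,0' | grep -E "contact"; done
```

```text
contact_force: [-21.5, 0.6, 1.2]
contact_force: [-21.2, 0.2, 0.5]
```

Converted, 0.05 m / 0.6 = 0.0833, 0.04 m / 0.6 = 0.0667.

```bash
python3 -m creep '0.005,0,0,0,0,0;0.01,0,0,0,0,0;0.015,0,0,0,0,0;0.02,0,0,0,0,0;0.0267,0,0,0,0,0;0.0367,0,0,0,0,0;0.05,0,0,0,0,0;0.0667,0,0,0,0,0;0.0833,0,0,0,0,0;0.0833,0,0,0,0,0;0.0833,0,0,0,0,0' | grep -E "pos|contact"; python3 d.py .4163 .0345 .0474 .017;  python3 - <<'E'
from h import *
i=eyes.read_camera("top")[120:230,260:440]; j=eyes.read_camera("scene")[180:300,255:435]
cv2.imwrite("pics/p2.png",np.hstack([cv2.resize(i,(396,242)),cv2.resize(j,(363,242))]))
E
```

```text
ee_pos: [0.5478, 0.054, 0.0412]
contact_force: [-0.0, 0.3, -2.9]
t 12.1 pos [0.5478 0.054  0.0412] F [-0.0041  0.3267 -2.9362] M [ 0.0431  0.0949 -0.021 ] gap 0.019885056774771186
delta [ 0.1316 -0.0172 -0.0099] rot [0.0001 0.0281 0.0005] q [-0.0568  0.5517 -0.1151  1.963   0.1127  0.6049  1.3421]
```

View pics/p2.png

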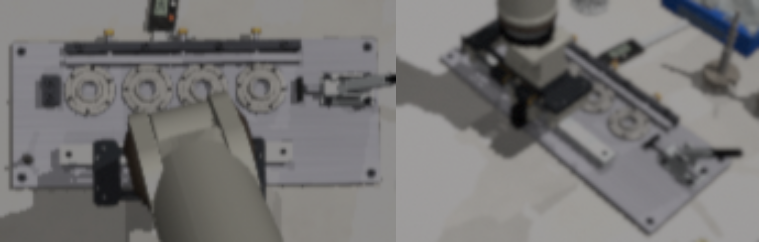

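Converted, 0.132 m / 0.6 = 0.22, -0.017 m / 0.6 = -0.0283, 0.028 rad / 6.2832 = 0.0045.

```bash
python3 -m creep '0,0,-0.0167,0,0.0045,0;0.05,-0.0083,-0.0167,0,0.0045,0;0.1,-0.0167,-0.0167,0,0.0045,0;0.15,-0.0283,-0.0167,0,0.0045,0;0.1917,-0.0283,-0.0167,0,0.0045,0;0.22,-0.0283,-0.0167,0,0.0045,0;0.22,-0.0283,-0.0167,0,0.0045,0;0.22,-0.0283,-0.0167,0,0.0045,0;0.22,-0.0283,-0.0167,0,0.0045,0' | grep -E "pos|contact"; python3 d.py .4163 .0345 .025 .017
```

```text
ee_pos: [0.418, 0.0349, 0.0478]
contact_force: [-0.6, 0.3, -4.0]
t 13.1 pos [0.418  0.0349 0.0478] F [-0.5678  0.2743 -3.951 ] M [0.043  0.0457 0.0364] gap 0.019881527025305917
delta [ 0.0018 -0.0004  0.0228] rot [0.0004 0.0022 0.0001] q [-0.0323  0.3881 -0.1312  2.2473  0.1016  0.5091  1.3454]
```

Converted, 0.0245 m / 0.6 = 0.0408, 0.0235 m / 0.6 = 0.0392.

```bash
python3 -m creep '0,0,0.0167,0,0,0;0,0,0.03,0,0,0;0,0,0.0367,0,0,0;0,0,0.0392,0,0,0;0,0,0.0408,0,0,0;0,0,0.0408,0,0,0;0,0,0.0408,0,0,0' | grep -E "pos|contact"
```

```text
ee_pos: [0.415, 0.0346, 0.0231]
contact_force: [-4.2, -0.8, 7.4]
```

Converted, -0.2 m / 0.6 = -0.3333, -0.05 m / 0.6 = -0.0833.

```bash
python3 -m creep '0,0,0,0,0,0;0,0,0,0,0,0;0,0,0,0,0,0;0,0,0,0,0,0;0,0,-0.0333,0,0,0;0,0,-0.0833,0,0,0;0,0,-0.1667,0,0,0;0,0,-0.25,0,0,0;0,0,-0.3333,0,0,0;0,0,-0.3333,0,0,0;0,0,-0.3333,0,0,0' .05 20 | grep -E "pos|contact|gap"; python3 d.py .6567 -.25 .20 -1.55
```

```text
ee_pos: [0.4168, 0.0347, 0.2241]
contact_force: [-0.2, 0.8, -0.8]
finger_gap: 0.0499
t 14.9 pos [0.4168 0.0347 0.2241] F [-0.194   0.7729 -0.7607] M [ 0.0239 -0.0065 -0.0056] gap 0.04992111455420452
delta [-0.2349 -0.2888  0.0248] rot [0.0025 0.0024 1.5671] q [ 0.0159  0.0679 -0.1698  2.1176  0.0145  0.954   1.426 ]
```

Converted, -0.309 m / 0.6 = -0.515, -0.235 m / 0.6 = -0.3917, 1.567 rad / 6.2832 = 0.2494.

```bash
python3 -m creep '-0.3917,-0.515,0,0,0,0.2494;-0.3917,-0.515,0,0,0,0.2494;-0.3917,-0.515,0,0,0,0.2494;-0.3917,-0.515,0,0,0,0.2494;-0.3917,-0.515,0,0,0,0.2494;-0.3917,-0.515,0,0,0,0.2494;-0.3917,-0.515,0,0,0,0.2494;-0.3917,-0.515,0,0,0,0.2494;-0.3917,-0.515,0,0,0,0.2494;-0.3917,-0.515,0,0,0,0.2494;-0.3917,-0.515,0,0,0,0.2494;-0.3917,-0.515,0,0,0,0.2494;-0.3917,-0.515,0,0,0,0.2494;-0.3917,-0.515,0,0,0,0.2494' 0 20 | grep -E "pos|contact|gap"; python3 d.py .6567 -.27 .10 -1.554;  python3 - <<'E'
from h import *
i=eyes.read_camera("top")[120:280,260:460]; j=eyes.read_camera("scene")[180:310,245:435]
cv2.imwrite("pics/p3.png",np.hstack([cv2.resize(i,(400,320)),cv2.resize(j,(400,320))]))
E
```

```text
ee_pos: [0.6557, -0.27, 0.2215]
contact_force: [0.4, 0.6, -0.1]
finger_gap: 0.0002
t 16.3 pos [ 0.6557 -0.27    0.2215] F [ 0.3655  0.6362 -0.0666] M [-0.0874  0.0514 -0.0029] gap 0.0001624192010416053
delta [-0.0001  0.0013  0.1215] rot [-0.0022 -0.0005  0.0058] q [ 0.1862  0.5946  0.2556  1.411  -0.1548  1.1579  0.4848]
```

View pics/p3.png

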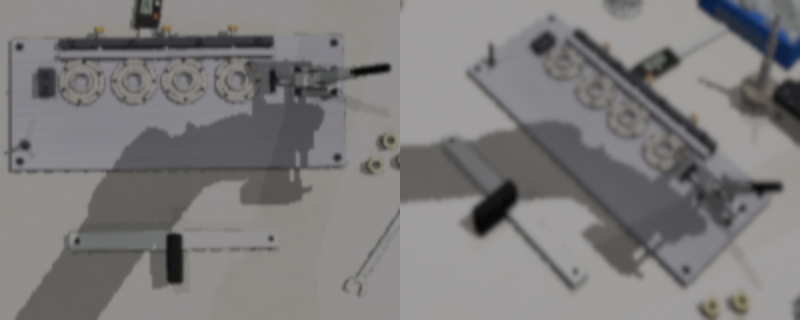

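```bash
python3 -m creep '0,0.0017,0.0667,0,0,0;0,0.0017,0.1333,0,0,0;0,0.0017,0.1833,0,0,0;0,0.0017,0.2025,0,0,0;0,0.0017,0.2025,0,0,0;0,0.0017,0.2025,0,0,0' | grep -E "pos|contact|gap"; python3 d.py .6567 -.235 .10 -1.554
```

```text
ee_pos: [0.6581, -0.2708, 0.1028]
contact_force: [0.1, -1.2, 0.9]
finger_gap: 0.0003
t 17.0 pos [ 0.6581 -0.2708  0.1028] F [ 0.1029 -1.2019  0.9362] M [-0.1114  0.0778  0.0048] gap 0.00031852469637295945
delta [ 0.0358 -0.0007  0.0028] rot [0.0016 0.0009 0.0043] q [ 0.2006  0.7146  0.2313  1.493  -0.1849  0.9536  0.5052]
```

Converted, 0.048 m / 0.6 = 0.08, 0.03 m / 0.6 = 0.05.

```bash
python3 -m creep '0.0133,0,0.0033,0,0,0;0.0267,0,0.0033,0,0,0;0.04,0,0.0033,0,0,0;0.05,0,0.0033,0,0,0;0.06,0,0.0017,0,0,0;0.07,0,0,0,0,0;0.08,0,-0.0017,0,0,0' | grep -E "pos|contact"; python3 -m creep '0.01,0,-0.0017,0,0,0;0.02,0,-0.0033,0,0,0;0.03,0,-0.005,0,0,0;0.04,0,-0.0067,0,0,0;0.05,0,-0.0083,0,0,0;0.06,0,-0.01,0,0,0' | grep -E "pos|contact"; python3 d.py .6567 -.1355 .113 -1.554
```

```text
ee_pos: [0.6575, -0.233, 0.1069]
contact_force: [-1.9, -18.8, 15.1]
ee_pos: [0.6577, -0.1891, 0.1111]
contact_force: [2.5, -5.5, 4.4]
t 18.3 pos [ 0.6577 -0.1891  0.1111] F [ 2.4968 -5.506   4.3531] M [-0.9772 -0.4081  0.0256] gap 0.0009882493062126339
delta [ 0.0536  0.0001 -0.0022] rot [0.0058 0.0045 0.0024] q [ 0.0794  0.658   0.2324  1.5744 -0.1742  0.9228  0.3886]
```

Converted, 0.024 m / 0.6 = 0.04, 0.018 m / 0.6 = 0.03.

```bash
python3 -m creep '0.01,0,-0.0017,0,0,0;0.02,0,-0.0033,0,0,0;0.03,0,-0.0033,0,0,0;0.04,0,-0.0033,0,0,0' | grep -E "pos|contact"; python3 - <<'E'
from h import *
i=eyes.read_camera("top")[120:200,380:480]; j=eyes.read_camera("scene")[210:290,340:460]
cv2.imwrite("pics/p4.png",np.hstack([cv2.resize(i,(400,320)),cv2.resize(j,(400,320))]))
E
```

```text
ee_pos: [0.6568, -0.1648, 0.1125]
contact_force: [2.0, -6.9, 5.5]
```

View pics/p4.png

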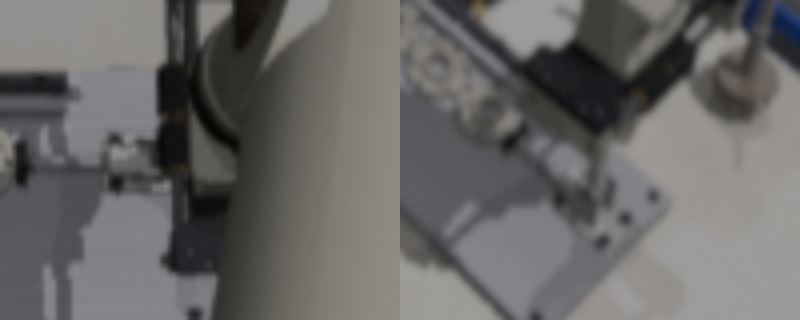

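Converted, 0.022 m / 0.6 = 0.0367, 0.018 m / 0.6 = 0.03.

```bash
python3 -m creep '0.01,0,0,0,0,0;0.02,0,0,0,0,0;0.03,0,0,0,0,0;0.0367,0,0,0,0,0' | grep -E "pos|contact"; for i in 1 2 3; do python3 -m creep '0.0033,0,0,0,0,0;0.0067,0,0,0,0,0' | grep -E "pos|contact"; done
```

```text
ee_pos: [0.6554, -0.143, 0.1108]
contact_force: [3.7, -7.3, -1.8]
ee_pos: [0.6548, -0.1392, 0.1106]
contact_force: [1.9, -6.2, -0.4]
ee_pos: [0.6545, -0.1368, 0.1106]
contact_force: [2.1, -11.2, -2.1]
ee_pos: [0.6543, -0.1361, 0.1108]
contact_force: [2.7, -17.3, -2.0]
```

Converted, 0.002 m / 0.6 = 0.0033.

```bash
python3 -m creep '0.0033,0,0,0,0,0;0.0033,0,0,0,0,0' | grep -E "pos|contact"; python3 -m creep '-0.0083,0,0,0,0,0;-0.025,0,0,0,0,0;-0.05,0,0,0,0,0;-0.0667,0,-0.05,0,0,0;-0.1,0,-0.1167,0,0,0;-0.1667,0,-0.1667,0,0,0;-0.2333,0,-0.1667,0,0,0;-0.3,0,-0.1667,0,0,0;-0.3,0,-0.1667,0,0,0;-0.3,0,-0.1667,0,0,0' | grep -E "pos|contact"; python3 - <<'E'
from h import *
i=eyes.read_camera("top")[120:280,260:460]; j=eyes.read_camera("scene")[180:310,245:435]
cv2.imwrite("pics/p5.png",np.hstack([cv2.resize(i,(400,320)),cv2.resize(j,(400,320))]))
E
```

```text
ee_pos: [0.6543, -0.136, 0.111]
contact_force: [2.8, -17.4, -1.8]
ee_pos: [0.6569, -0.3075, 0.2095]
contact_force: [1.0, 0.6, 0.4]
```

View pics/p5.png

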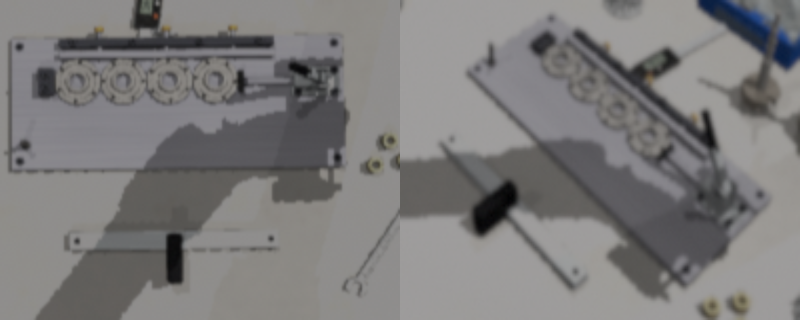

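```bash
python3 - <<'E'
from m import *
p,e=two((390.6,226),(405.5,152.8)); d=p-[.6567,-.1542,.044]; print(p,e,"lever deg past upright",np.degrees(np.arctan2(d[1],d[2])))
for u,v in[(78,83),(124,82),(169,81),(215,80)]:
    q=onz("top",259.75+u/2,119.75+v/2,.022)-[.628,.0314,0]; print("xf,yf",q[0]+.017*q[1],q[1]-.017*q[0])
E
```

```text
[ 0.6579 -0.1058  0.1263] 0.0031848061626353224 lever deg past upright 30.460761767605653
xf,yf 0.02644138278599027 0.13174735465974427
xf,yf 0.02687617138310029 0.07003812493386607
xf,yf 0.027330422067030156 0.009741152329839613
xf,yf 0.027764168427714016 -0.05182264282832642
```

The lever is 30° past upright, so it is fully closed. The plates sit 62 mm apart in a straight row at the end stop. I'm handing the job in.

```bash
python3 -c "
from plant import bot
print(bot.close_job())"
```

```text
the job is handed in; nothing more can be done
None
```

I handed the job in, with no verdict returned: the four plates were pressed home at about 17–18 N on the fence (wrist force less estimated plate drag), the straightedge is back on the bench, and the lever is fully over, clamping the row straight against the end stop.

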